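# Index a brush-drilling dial and lock it

### The job

On the brush-drilling jig, push the upright post on the round dial to turn it until the dial's index mark lines up with the single long line of the scale around it; then push the lock bolt's upright post towards the dial until the bolt is fully home, leaving the dial lined up. Only push with a fingertip or the outside of the fingers: never take a post between the fingers, and leave everything else on the bench where it is.

Things in the scene. Friction and masses are not known exactly. Their poses are not given: they have to be found in the camera images.
- jig: the jig's grey base plate, 190 x 260 mm, 22 mm thick, fixed; its origin is on the bench right under the dial's axis. It reaches 95 mm to its +x and -x, 100 mm to +y and 160 mm to -y; the lock bolt lies on its -y side. An aluminium scale disc, 182 mm across, top 28 mm above the bench, is fixed on it under the dial
- dial_centre (a point): point on the dial's vertical turning axis, at the height of the dial's flat top, 42 mm above the bench. The dial is a dark steel disc 138 mm across; a round wooden brush blank (52 mm across, top 56 mm above the bench) is fixed in its middle
- dial (a joint): angle of the dial, rad, growing anticlockwise seen from above; at 0 its index mark points along the plate's +x. It turns either way past a full turn, stiffly (about 0.15 N m, some 3 N at the post), and stays where it is left
- index_mark (a point): outer end of the dial's index mark, the single white radial line on the dial's top, 4 mm wide and 30 mm long; this point is 70 mm from the axis, just at the dial's rim, 42 mm above the bench
- target_line (a point): inner end of the one long, thick scale line (18 x 5 mm, radial) on the scale disc just outside the dial, on the side away from the bolt; the other lines, every 15 degrees, are 6 mm long and thin. Fixed, 70 mm from the dial's axis, 28.5 mm above the bench: right under the index mark's end when they line up
- post_top (a point): centre of the top of the dial's finger post, a plain steel pin 12 mm across, 40 mm tall (from 42 to 82 mm above the bench), fixed on the dial 50 mm from the axis, opposite the index mark
- post_mid (a point): point on the axis of the dial's finger post, 64 mm above the bench
- bolt (a joint): travel of the lock bolt, m: 0 is out, 0.022 is fully home with its nose on the dial's rim. It slides straight towards the dial's axis, with about 2 N of friction, stays where it is left, and has a hard stop at home. It does not move the dial
- bolt_post_top (a point): centre of the top of the lock bolt's upright post, a steel pin 12 mm across, top 83 mm above the bench; the bolt bar it stands on has its top 41 mm above the bench and runs in a guide (two cheeks, 33 mm wide overall, tops 46 mm above the bench). With the bolt out the post stands 126 mm from the dial's axis
- bolt_post_mid (a point): point on the axis of the lock bolt's post, 65 mm above the bench
- bobbin: small turned wooden bobbin, 28 mm across and 45 mm tall, standing on a corner of the jig plate; loose, must not be moved; origin at the centre of its underside
- brush: scrubbing brush, 45 x 120 x 40 mm, beside the jig; loose, must not be moved; origin at the centre of its underside
- blank: flat oval wooden brush blank, 64 x 124 x 16 mm, beside the jig; loose, must not be moved; origin at the centre of its underside
- pliers: pliers with red handles, about 170 mm long; loose, must not be moved; origin at the centre of its underside
- thread_spool: upright wooden spool, 54 mm across, 130 mm tall; loose, must not be moved; origin at the centre of its underside
- driver: screwdriver lying on the bench; loose, must not be moved; origin at the centre of its underside
- glue_jar: amber jar with a black cap, 64 mm across, 90 mm tall; loose, must not be moved; origin at the centre of its underside

How it is judged:
By the outcome, as a careful person would: the job done as asked, in the order asked, and still so for the second after the job is handed in, with the robot touching nothing.
It also fails if it takes over 54 s, if anything falls off the work surface, if the arm or the gripper's body presses on something with over 40 N, if the wrist force passes 120 N, or if a joint passes its speed limit or range.

### The arm

A 7-joint arm with a two-finger parallel gripper is mounted at the origin on the work surface. World frame = base frame: x ahead of the robot, y to its left, z up, the work surface at z = 0. Lengths are in m, angles in rad, forces in N, time in s.
With the tool pointing down it reaches from about 0.4 to 0.85 m from the base axis. Payload 6.9 kg.
Tool frame: the origin (TCP) lies midway between the tips of the shut fingers; the grasp point (between the pads) lies 19 mm behind it; x points along the fingers, y is the direction in which the jaws open and shut, and the axes are right-handed (so a half turn about x gives the same grasp; the last joint's range is limited). The gripper opens to 85 mm and grips with 20 to 120 N. Pads are 22 mm wide; open, the fingers measure 114 mm over their backs; the gripper's body (76 mm by 85 mm) begins 54 mm behind the grasp point. The pads swing forward as they close: fully open they stand 13 mm farther back than shut.
Start: joints at [1.252, 0.507, -0.238, 1.5, 0.126, 1.149, -0.155], TCP at [0.258, -0.569, 0.231] pointing down, gripper open.
Joint ranges: [-3.08, 3.08], [-0.24, 2.05], [-1.43, 1.35], [0, 2.5], [-1.52, 4.66], [0.17, 1.96], [-2.89, 2.89]. Speed limits (rad/s): [2.39, 2.39, 3.14, 3.14, 3.14, 3.14, 3.14].

### API

Orientations are given as a rotation vector (axis times angle).
In Python, from plant import arm gives the robot as it stands.
- The arm moves only by the tool arm_command, never from a script. Its argument "plan" is a list of rows, each a list of 2 entries, a list of its own where there are three numbers: the shift along the tool's x, y, z scaled (see below), then the turn about the tool's x scaled (see below). In form: [[[tx, ty, tz], turn], ...]. A call has 1 to 20 rows; each row is the pose to reach, as a shift and turn from the pose commanded when the call began, along the tool's axes at that moment; what a row does not reach only later rows make up. The controller multiplies each number of a shift by 80 cm and each number of a turn by 90 degrees. A row lasts 1/10 s, in which the tool goes at most 50 mm and 8.59 degrees, less where a joint would pass 70% of its speed; a pose out of reach is approached as far as the arm can. A call with a number of a shift or a turn outside -1 to 1 is refused whole. A call with a gripper value outside its range is refused whole. "fingers" is the finger opening in mm, from 0 to 85.4, set as the call begins (left out, the last holds). The fingers move at their own pace and stop on an object; "squeeze" is the grip in N (left out, the last holds). Time passes only in rows, so rows that repeat a pose let the fingers close. It gives the time, the measured TCP pose, the force and the opening at its end, in the units of the state.
- arm.get_state(): the state, without advancing time (a new reading comes with each control period).
- arm.capture(name): name is "scene" or "top" or "wrist"; returns the picture (420x560x3 uint8, red, green, blue); there is no depth.
- arm.camera_info(name): a dict with "fx", "fy", "cx", "cy" (pixels), "k1" (the pictures are not rectified: a ray, as slopes to the right and down, at radius r is drawn at 1 + k1 r^2 times it, then the intrinsics apply), "world_from_camera" (4x4, takes a point from camera to world coordinates). Camera axes: x right, y down, z forward; pixel columns grow to the right and rows downward; lengths in m; the calibration is good to about 2 mm. A picture is of the moment at which its call begins: read the wrist's pose just before it. camera_info takes no time and is no camera call; for the wrist camera it gives the pose at the moment of the call.
- arm.job_done(): hands the job in, once; it reports no verdict.
Trained networks look in the newest picture that a camera, given by its name, has taken for a name from the list of things; names that differ only in an ending like _2 or _b are one class to them, and where a whole thing is asked for, a point or a joint stands for the part that bears it (a point fixed in the world has none). Each returns a list of dicts, best first, with "score" (0 to 1); they miss things now and then, are a little off and sometimes report something else, mostly with a low value. They report only what shows in the picture. A call takes as long as a camera call.
- arm.find_in(camera, query): "centre" ([x, y, z] in m, in world coordinates, good to about 4 mm: the middle of the surface that is visible of it).
The state is a dict: "time_s": time; "joints": joint angles; "qvel": joint speeds; "tau": joint torques, N m; "tool_pos": TCP position; "tool_rot": TCP orientation; "contact_force": force on the tool from outside, world axes, zero at the start; "ft_torque": the same for the moment, N m; "opening": finger opening in m.
Only numpy, scipy, OpenCV 4.12 (cv2) and the standard library are available. Lean on these libraries where they do the work, as an engineer would, in place of code of your own. Each camera call takes 0.05 s, during which the arm holds its last target. There are 200 camera calls.

## Working session

There is one attempt and no reset: what is moved stays moved. The work goes in short steps, Python scripts to look and compute and a tool call to move; the robot and the scene stay as the last step left them, time stands still between calls to the robot, and variables do not carry over. Pictures are saved under pics/ and viewed, about 8 in all and at most 12, crops included, and the job is handed in when it is done.

Besides the shell and the picture viewer there is one more tool, called after "Request:" as name(argument=value, ...), one argument or row to a line, values as JSON. arm_command: Moves the arm, as the interface text tells. Shifts and turns lie within -1 to 1; 1 stands for 80 cm of shift or 90 degrees of turn. Its arguments: {"type":"object","properties":{"plan":{"type":"array","items":{"type":"array"}},"fingers":{"type":"number"},"squeeze":{"type":"number"}},"required":["plan"]}

```bash
mkdir -p pics; ls; python3 - <<'E'
from plant import arm
import cv2,numpy as np
s=arm.get_state();print({k:np.round(s[k],3).tolist() for k in s})
for c in("scene","top"):
    im=arm.capture(c);cv2.imwrite(f"pics/{c}0.png",im[...,::-1])
    i=arm.camera_info(c);print(c,i["fx"],i["cx"],i["cy"],i["k1"],np.round(i["world_from_camera"],3).tolist())
    for q in("dial_centre","index_mark","target_line","post_top","bolt_post_top","bobbin","thread_spool","glue_jar"):
        print(q,[(round(d["score"],2),np.round(d["centre"],3).tolist()) for d in arm.find_in(c,q)[:2]])
E
```

```text
pics
{'time_s': 0.0, 'joints': [1.252, 0.508, -0.238, 1.501, 0.126, 1.149, -0.155], 'qvel': [0.001, 0.001, -0.0, -0.0, -0.001, 0.0, 0.0], 'tau': [-0.0, -62.061, -2.187, -24.965, 0.013, 0.012, -0.0], 'tool_pos': [0.257, -0.569, 0.23], 'tool_rot': [1.987, 0.43, -1.988], 'contact_force': [1.115, -0.291, -0.064], 'ft_torque': [-0.019, -0.035, 0.048], 'opening': 0.085}
scene 442.5292644829735 281.12202995092406 210.7553560991169 -0.014332846692788604 [[-0.834, 0.312, -0.456, 1.086], [0.552, 0.433, -0.713, 0.827], [-0.025, -0.846, -0.533, 0.709], [0.0, 0.0, 0.0, 1.0]]
dial_centre [(0.73, [0.555, -0.017, 0.042]), (0.68, [0.558, -0.026, 0.024])]
index_mark [(0.64, [0.555, -0.016, 0.044])]
target_line [(0.64, [0.574, 0.013, 0.029])]
post_top [(0.61, [0.551, -0.012, 0.043])]
bolt_post_top [(0.57, [0.545, -0.15, 0.04]), (0.25, [0.484, 0.426, 0.019])]
bobbin [(0.45, [0.625, 0.058, 0.051])]
thread_spool [(0.89, [0.708, -0.358, 0.078])]
glue_jar [(0.68, [0.658, 0.463, 0.064])]
top 401.1639036114313 280.38142743745635 211.49217871409607 -0.08039111075751412 [[0.02, -0.982, 0.189, 0.346], [-1.0, -0.024, -0.019, 0.029], [0.023, -0.188, -0.982, 1.193], [0.0, 0.0, 0.0, 1.0]]
dial_centre [(0.82, [0.538, -0.068, 0.021]), (0.71, [0.545, -0.03, 0.044])]
index_mark [(0.64, [0.543, -0.029, 0.041])]
target_line [(0.77, [0.537, -0.027, 0.03])]
post_top [(0.96, [0.545, -0.033, 0.042])]
bolt_post_top [(0.73, [0.639, 0.442, 0.089]), (0.26, [0.538, -0.027, 0.031])]
bobbin [(0.67, [0.62, 0.052, 0.063])]
thread_spool [(0.89, [0.698, -0.369, 0.124]), (0.33, [0.536, -0.029, 0.031])]
glue_jar [(0.96, [0.635, 0.442, 0.089])]
```

```bash
python3 - <<'E'
import cv2
im=cv2.imread("pics/top0.png")
cv2.imwrite("pics/top0c.png",cv2.resize(im[60:260,190:390],None,fx=3,fy=3,interpolation=cv2.INTER_CUBIC))
E
```

```text
(no output)
```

View pics/top0c.png

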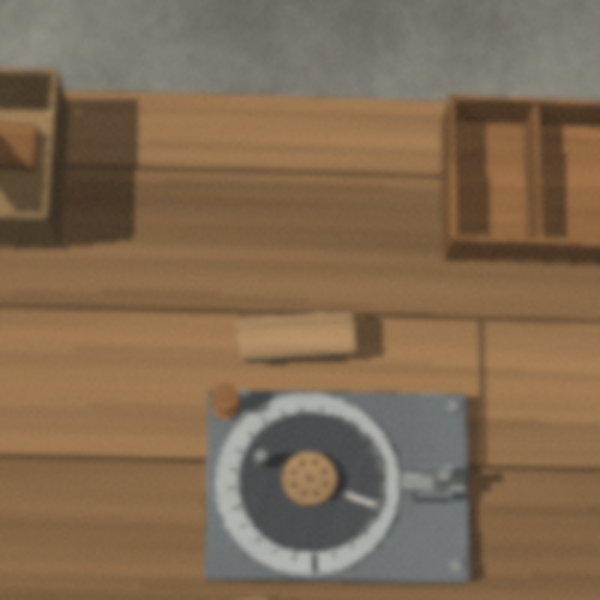

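View pics/scene0.png

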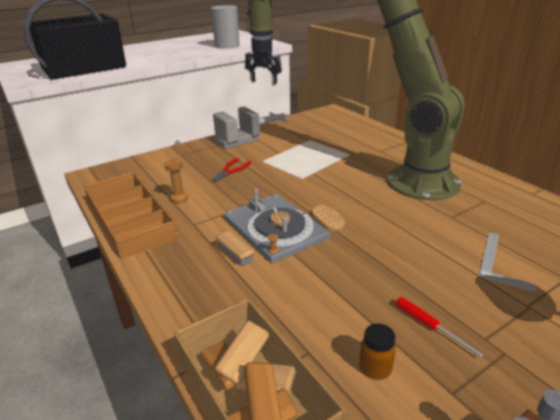

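The top view shows the dial at crop (308,483), with the index mark pointing to about (375,505) and the post opposite it near (262,455). The long dark line is at about (315,562) and the bolt post is on the right, near (455,475). The scene view agrees. Next I'll take a closer look with the wrist camera.

```bash
cat > h.py <<'E'
from plant import arm
import cv2,numpy as np
from scipy.spatial.transform import Rotation as Ro
def pose():
    s=arm.get_state();return np.array(s["tool_pos"]),Ro.from_rotvec(s["tool_rot"]).as_matrix(),s
def to(p,turn=0):  # scaled shift to world point p
    t,R,s=pose();return np.round(R.T@(np.array(p)-t)/.8,4).tolist()
def pix(cam,P,i=None):
    i=i or arm.camera_info(cam);T=np.linalg.inv(i["world_from_camera"])
    c=T[:3,:3]@np.array(P)+T[:3,3];s=c[:2]/c[2];s=s*(1+i["k1"]*(s@s));return np.array([i["fx"]*s[0]+i["cx"],i["fy"]*s[1]+i["cy"]])
def ray(cam,uv,z,i=None):
    i=i or arm.camera_info(cam);T=np.array(i["world_from_camera"])
    d=np.array([(uv[0]-i["cx"])/i["fx"],(uv[1]-i["cy"])/i["fy"]]);u=d.copy()
    for _ in range(9):u=d/(1+i["k1"]*(u@u))
    v=T[:3,:3]@[*u,1];return T[:3,3]+v*(z-T[2,3])/v[2]
E
python3 - <<'E'
from h import *
t,R,s=pose();print(R.round(3),s["time_s"])
W=np.array(arm.camera_info("wrist")["world_from_camera"]);print((R.T@(W[:3,3]-t)).round(3));print((R.T@W[:3,:3]).round(3))
# centre from top crop pixels
f=lambda x,y,z:ray("top",(190+x/3,60+y/3),z).round(3)
print("c",f(309,481,.042),"idx",f(376,506,.042),"tgt",f(315,556,.0285),"post",f(262,455,.082),"bolt",f(455,478,.083))
print(to([.50,-.03,.33]))
E
```

```text
[[-0.     0.412 -0.911]
 [ 0.    -0.911 -0.412]
 [-1.    -0.    -0.   ]] 0.9
[-0.143  0.    -0.067]
[[-0.    -0.259  0.966]
 [ 1.     0.001  0.   ]
 [-0.001  0.966  0.259]]
c [ 0.542 -0.031  0.042] idx [ 0.519 -0.096  0.042] tgt [ 0.47  -0.038  0.028] post [0.559 0.016 0.082] bolt [ 0.541 -0.166  0.083]
[-0.1234, -0.4895, -0.554]
```

```bash
python3 - <<'E'
from h import *
print(to([.586,-.03,.30]))
E
```

```text
[-0.0859, -0.4452, -0.652]
```

Request:
arm_command(
  plan=[
    [[-0.08,-0.04,-0.06],0],
    [[-0.086,-0.445,-0.652],0],
    [[-0.086,-0.445,-0.652],0],
    [[-0.086,-0.445,-0.652],0],
    [[-0.086,-0.445,-0.652],0],
    [[-0.086,-0.445,-0.652],0],
    [[-0.086,-0.445,-0.652],0],
    [[-0.086,-0.445,-0.652],0],
    [[-0.086,-0.445,-0.652],0],
    [[-0.086,-0.445,-0.652],0],
    [[-0.086,-0.445,-0.652],0],
    [[-0.086,-0.445,-0.652],0],
    [[-0.086,-0.445,-0.652],0],
    [[-0.086,-0.445,-0.652],0],
    [[-0.086,-0.445,-0.652],0],
    [[-0.086,-0.445,-0.652],0],
    [[-0.086,-0.445,-0.652],0],
    [[-0.086,-0.445,-0.652],0],
    [[-0.086,-0.445,-0.652],0],
    [[-0.086,-0.445,-0.652],0],
  ],
  fingers=0,
  squeeze=40,
)

```text
time_s: 2.9
tool_pos: [0.5859, -0.0307, 0.3002]
tool_rot: [1.987, 0.427, -1.987]
contact_force: [0.0, 0.2, -0.3]
opening: -0.0001
```

```bash
python3 - <<'E'
from h import *
t,R,s=pose();print(t.round(3),s["time_s"],s["opening"])
im=arm.capture("wrist");cv2.imwrite("pics/w1.png",im[...,::-1])
for q in("dial_centre","index_mark","target_line","post_top","bolt_post_top"):
    print(q,[(round(d["score"],2),np.round(d["centre"],3).tolist(),pix("wrist",d["centre"]).round().tolist()) for d in arm.find_in("wrist",q)[:2]])
E
```

```text
[ 0.586 -0.031  0.3  ] 2.9 -7.382007991263041e-05
dial_centre [(0.82, [0.559, -0.053, 0.043], [290.0, 200.0])]
index_mark [(0.89, [0.554, -0.03, 0.041], [273.0, 196.0])]
target_line [(0.94, [0.577, -0.01, 0.027], [267.0, 173.0])]
post_top [(0.56, [0.55, -0.03, 0.044], [272.0, 200.0]), (0.29, [0.58, -0.012, 0.029], [269.0, 173.0])]
bolt_post_top [(0.56, [0.549, -0.15, 0.041], [350.0, 234.0])]
```

View pics/w1.png

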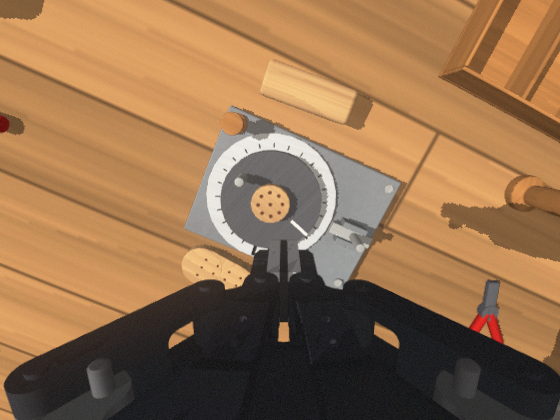

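The wrist view shows the dial at (270,203) with the post top at (239,183). The index mark runs (292,222)–(310,237), and the bolt post top is at (361,247). The long line near (255,250) is half hidden by the fingers, so I'll move to where it can be seen from closer.

```bash
python3 - <<'E'
from h import *
i=arm.camera_info("wrist");W=np.array(i["world_from_camera"]);t,R,s=pose()
for g in([.50,-.07,.2],[.47,-.07,.2],[.48,-.08,.17],[.45,-.08,.17]):
    j=dict(i);V=W.copy();V[:3,3]+=np.array(g)-t;j["world_from_camera"]=V
    print(g,to(g),[pix("wrist",p,j).round().tolist() for p in([.47,-.038,.028],[.452,-.04,.028],[.559,.016,.082],[.541,-.166,.083],[.542,-.031,.042])])
f=lambda u,v,z:ray("wrist",(u,v),z).round(4)
print("post",f(239,183,.082),"bolt",f(361,247,.083),"c",f(270,204,.056),"idx",f(311,238,.042))
E
```

```text
[0.5, -0.07, 0.2] [0.1251, 0.0011, 0.1186] [[244.0, 202.0], [240.0, 217.0], [217.0, 95.0], [401.0, 204.0], [264.0, 137.0]]
[0.47, -0.07, 0.2] [0.1251, -0.0144, 0.1527] [[255.0, 176.0], [250.0, 192.0], [231.0, 59.0], [418.0, 174.0], [277.0, 107.0]]
[0.48, -0.08, 0.17] [0.1626, 0.0022, 0.1465] [[239.0, 187.0], [234.0, 204.0], [205.0, 58.0], [417.0, 186.0], [261.0, 111.0]]
[0.45, -0.08, 0.17] [0.1626, -0.0133, 0.1807] [[251.0, 158.0], [245.0, 176.0], [221.0, 14.0], [437.0, 151.0], [275.0, 77.0]]
post [0.5616 0.0172 0.082 ] bolt [ 0.5494 -0.1555  0.083 ] c [ 0.5463 -0.0291  0.056 ] idx [ 0.5213 -0.1024  0.042 ]
```

Request:
arm_command(
  plan=[
    [[0.163,0.002,0.147],0],
    [[0.163,0.002,0.147],0],
    [[0.163,0.002,0.147],0],
    [[0.163,0.002,0.147],0],
    [[0.163,0.002,0.147],0],
    [[0.163,0.002,0.147],0],
    [[0.163,0.002,0.147],0],
  ],
)

```text
time_s: 3.9
tool_pos: [0.4817, -0.0794, 0.171]
tool_rot: [1.989, 0.429, -1.983]
contact_force: [0.4, 0.7, 0.1]
opening: 0.0002
```

```bash
python3 - <<'E'
from h import *
t,R,s=pose();print(t.round(3),s["time_s"])
im=arm.capture("wrist");cv2.imwrite("pics/w2.png",im[...,::-1]);cv2.imwrite("pics/w2c.png",cv2.resize(im[10:260,150:470,::-1],None,fx=2.4,fy=2.4,interpolation=cv2.INTER_CUBIC))
E
```

```text
[ 0.482 -0.079  0.171] 3.9
```

View pics/w2c.png

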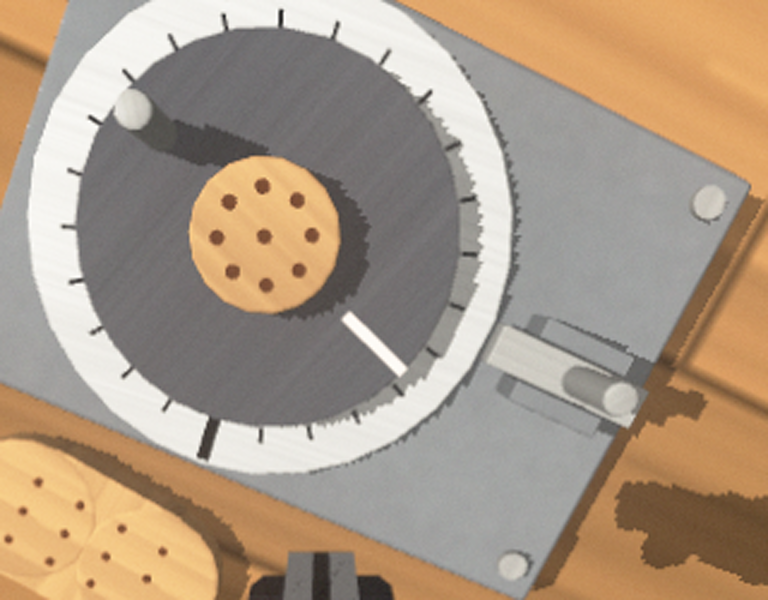

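The close view shows everything. In the crop, the post top is at (132,108), the blank centre at (264,236) and the index mark runs (346,316)–(404,373). The long line runs (213,421)–(204,459) and the bolt post top is at (621,397).

```bash
python3 - <<'E'
from h import *
f=lambda u,v,z:ray("wrist",(150+u/2.4,10+v/2.4),z)
c=f(264,236,.056);P=dict(post=f(132,108,.082),io=f(404,374,.042),ii=f(346,315,.042),ti=f(213,421,.0285),to=f(204,459,.0285),bolt=f(621,397,.083))
print("c",c.round(4))
for k,p in P.items():
    d=p-c;print(k,p.round(4),"r",np.hypot(*d[:2]).round(4),"ang",np.degrees(np.arctan2(d[1],d[0])).round(1))
for a,b in(("ii","io"),("ti","to")):
    d=P[b]-P[a];print(a,np.degrees(np.arctan2(d[1],d[0])).round(1))
# two-view height check on bolt post and dial post using top cam vs this via ray gap
i=arm.camera_info("top");o1=np.array(i["world_from_camera"])[:3,3];o2=np.array(arm.camera_info("wrist")["world_from_camera"])[:3,3]
for n,tp,w in(("post",(262,455),P["post"]),("bolt",(455,478),P["bolt"])):
    d1=ray("top",(190+tp[0]/3,60+tp[1]/3),.08)-o1;d2=w-o2
    s=np.linalg.lstsq(np.c_[d1,-d2],o2-o1,rcond=None)[0];print(n,(o1+s[0]*d1).round(3),(o2+s[1]*d2).round(3))
E
```

```text
c [ 0.5457 -0.0298  0.056 ]
post [0.5625 0.0176 0.082 ] r 0.0502 ang 70.5
io [ 0.5223 -0.0956  0.042 ] r 0.0698 ang -109.6
ii [ 0.5329 -0.0668  0.042 ] r 0.0392 ang -109.0
ti [ 0.4731 -0.0369  0.0285] r 0.0729 ang -174.4
to [ 0.4572 -0.0395  0.0285] r 0.089 ang -173.7
bolt [ 0.5476 -0.1556  0.083 ] r 0.1259 ang -89.1
ii -110.2
ti -170.7
post [0.559 0.016 0.082] [0.562 0.017 0.083]
bolt [ 0.548 -0.173  0.044] [ 0.549 -0.173  0.044]
```

The measured radii (50, 70, 73 and 126 mm) match the text. The dial needs to turn about -64.6°, taking the post from 70.5° to about 5.9°. I'll place the shut fingertip behind the post, turned square to it.

```bash
python3 - <<'E'
from h import *
t,R,s=pose();print(to([.5247,.0307,.14]),to([.5247,.0307,.058]),"yang",np.degrees(np.arctan2(R[1,1],R[0,1])))
i=arm.camera_info("wrist");print(i["fx"])
E
```

```text
[0.0388, -0.103, -0.1058] [0.1413, -0.1032, -0.1055] yang -65.60407593546331
305.08849609383344
```

Request:
arm_command(
  plan=[
    [[0.01,-0.05,-0.05],-0.1],
    [[0.039,-0.103,-0.106],-0.2],
    [[0.039,-0.103,-0.106],-0.3],
    [[0.039,-0.103,-0.106],-0.4],
    [[0.039,-0.103,-0.106],-0.512],
    [[0.039,-0.103,-0.106],-0.512],
    [[0.039,-0.103,-0.106],-0.512],
    [[0.039,-0.103,-0.106],-0.512],
    [[0.08,-0.103,-0.106],-0.512],
    [[0.12,-0.103,-0.106],-0.512],
    [[0.141,-0.103,-0.106],-0.512],
    [[0.141,-0.103,-0.106],-0.512],
    [[0.141,-0.103,-0.106],-0.512],
  ],
)

```text
time_s: 5.25
tool_pos: [0.5234, 0.0304, 0.0574]
tool_rot: [1.457, 1.027, -1.456]
contact_force: [-0.3, 0.2, 0.5]
opening: 0.0001
```

```bash
cat > arc.py <<'E'
from h import *
import sys
# args: list of theta,d,r triples -> rows
c=np.array([.5457,-.0298])
t,R,s=pose();y0=np.degrees(np.arctan2(R[1,1],R[0,1]))
print("t",s["time_s"],t.round(4),"F",np.round(s["contact_force"],1),"yang",round(y0,1))
for a in sys.argv[1:]:
    th,d,z=map(float,a.split(","));q=np.radians(th)
    p=[*(c+.05*np.array([np.cos(q),np.sin(q)])+d/1000*np.array([-np.sin(q),np.cos(q)])),z]
    dy=(th-90)-y0
    print([np.round(to(p),3).tolist(),round(-dy/90,3)],end=", ")
E
python3 arc.py 70.5,30,.058 70.5,25,.058 70.5,20.5,.058 66,20.5,.058 62,20.5,.058 58,20.5,.058 54,20.5,.058 50,20.5,.058 46,20.5,.058 42,20.5,.058 38,20.5,.058 34,20.5,.058 30,20.5,.058 26,20.5,.058 22,20.5,.058 18,20.5,.058 15,20.5,.058
```

```text
t 5.25 [0.5234 0.0304 0.0574] F [-0.3  0.2  0.5] yang -19.6
[[-0.001, 0.014, -0.001], np.float64(-0.001)], [[-0.001, 0.02, -0.001], np.float64(-0.001)], [[-0.001, 0.026, -0.001], np.float64(-0.001)], [[-0.001, 0.031, -0.003], np.float64(0.049)], [[-0.001, 0.035, -0.004], np.float64(0.093)], [[-0.001, 0.04, -0.005], np.float64(0.138)], [[-0.001, 0.045, -0.006], np.float64(0.182)], [[-0.001, 0.049, -0.006], np.float64(0.227)], [[-0.001, 0.054, -0.006], np.float64(0.271)], [[-0.001, 0.059, -0.006], np.float64(0.315)], [[-0.001, 0.063, -0.005], np.float64(0.36)], [[-0.001, 0.068, -0.004], np.float64(0.404)], [[-0.001, 0.072, -0.003], np.float64(0.449)], [[-0.001, 0.077, -0.001], np.float64(0.493)], [[-0.001, 0.081, 0.001], np.float64(0.538)], [[-0.001, 0.085, 0.003], np.float64(0.582)], [[-0.001, 0.088, 0.005], np.float64(0.615)],
```

Request:
arm_command(
  plan=[
    [[-0.001,0.014,-0.001],0],
    [[-0.001,0.02,-0.001],0],
    [[-0.001,0.026,-0.001],0],
    [[-0.001,0.031,-0.003],0.05],
    [[-0.001,0.035,-0.004],0.093],
    [[-0.001,0.04,-0.005],0.138],
    [[-0.001,0.045,-0.006],0.182],
    [[-0.001,0.049,-0.006],0.227],
    [[-0.001,0.054,-0.006],0.271],
    [[-0.001,0.059,-0.006],0.315],
    [[-0.001,0.063,-0.005],0.36],
    [[-0.001,0.068,-0.004],0.404],
    [[-0.001,0.072,-0.003],0.45],
    [[-0.001,0.077,-0.001],0.493],
    [[-0.001,0.081,0.001],0.538],
    [[-0.001,0.085,0.003],0.582],
    [[-0.001,0.088,0.005],0.615],
    [[-0.001,0.088,0.005],0.615],
    [[-0.001,0.088,0.005],0.615],
  ],
)

```text
time_s: 7.15
tool_pos: [0.5879, 0.0029, 0.0579]
tool_rot: [2.08, 0.277, -2.08]
contact_force: [-1.5, 1.5, 0.6]
opening: 0.0003
```

```bash
python3 arc.py; python3 - <<'E'
from h import *
im=arm.capture("wrist")[...,::-1];cv2.imwrite("pics/w3.png",im)
t=arm.capture("top")[...,::-1];cv2.imwrite("pics/t3.png",t)
for c in("wrist","top"):
  for q in("index_mark","post_top"):
    print(c,q,[(round(d["score"],2),np.round(d["centre"],3).tolist()) for d in arm.find_in(c,q)[:2]])
a=cv2.resize(t[170:270,240:340],(420,420),interpolation=cv2.INTER_CUBIC)
cv2.imwrite("pics/m3.png",cv2.resize(np.hstack([im,a]),None,fx=.8,fy=.8))
E
```

```text
t 7.15 [0.5879 0.0029 0.0579] F [-1.5  1.5  0.6] yang -74.8
wrist index_mark [(0.82, [0.595, -0.029, 0.043])]
wrist post_top [(0.89, [0.595, -0.022, 0.042])]
top index_mark [(0.7, [0.533, 0.022, 0.042]), (0.49, [0.519, 0.026, 0.024])]
top post_top [(0.69, [0.537, 0.018, 0.043])]
```

View pics/m3.png

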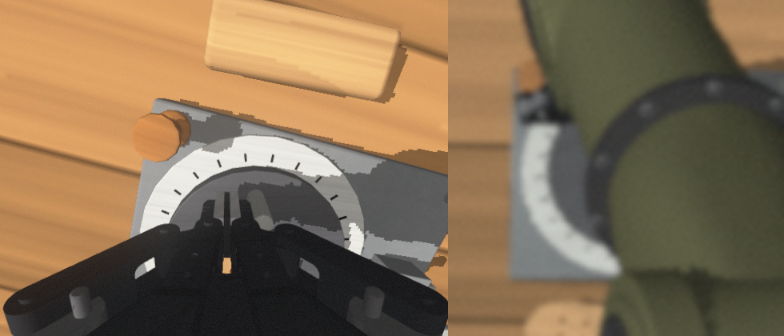

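The fingertip is pressing on the post from its ccw side, with about 2 N and nothing else disturbed. The arm hides the scale, so I'll back off and measure the angle reached.

```bash
python3 - <<'E'
from h import *
print(to([.482,-.079,.171]))
E
```

```text
[-0.1415, 0.0643, 0.1545]
```

Request:
arm_command(
  plan=[
    [[0,-0.025,0],0],
    [[0,-0.025,0],0],
    [[-0.06,-0.025,0],0],
    [[-0.12,-0.025,0],0],
    [[-0.14,-0.025,0],0],
    [[-0.14,0.064,0.155],0],
    [[-0.14,0.064,0.155],0],
    [[-0.14,0.064,0.155],0],
    [[-0.14,0.064,0.155],0],
    [[-0.14,0.064,0.155],0],
    [[-0.14,0.064,0.155],0],
    [[-0.14,0.064,0.155],0],
  ],
)

```text
time_s: 8.65
tool_pos: [0.4824, -0.0782, 0.1697]
tool_rot: [2.081, 0.277, -2.079]
contact_force: [-1.1, 0.1, 0.0]
opening: 0.0001
```

```bash
python3 arc.py; python3 - <<'E'
from h import *
im=arm.capture("wrist")[...,::-1];cv2.imwrite("pics/w4.png",im)
cv2.imwrite("pics/w4c.png",cv2.resize(im[10:260,150:470],None,fx=2.4,fy=2.4,interpolation=cv2.INTER_CUBIC))
E
```

```text
t 8.65 [ 0.4824 -0.0782  0.1697] F [-1.1  0.1  0. ] yang -74.8
```

View pics/w4c.png

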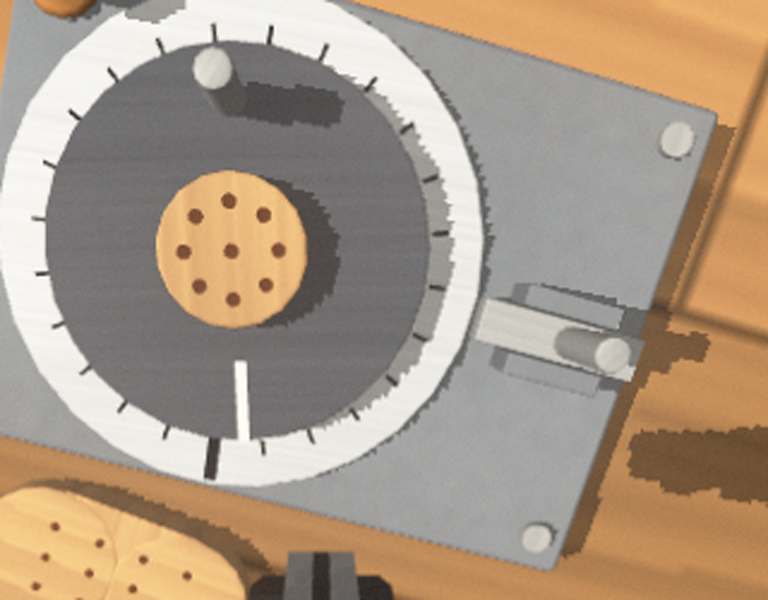

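The index mark runs (240,362)–(244,439) and the long line runs (214,439)–(209,478), so about 9–10° still remain.

```bash
cat > m.py <<'E'
from h import *
def meas(sc,ox,oy,**k):
    f=lambda p,z:ray("wrist",(ox+p[0]/sc,oy+p[1]/sc),z)
    z=dict(c=.056,post=.082,io=.042,ii=.042,ti=.0285,to=.0285,bolt=.083)
    P={n:f(p,z[n]) for n,p in k.items()};c=P["c"]
    for n,p in P.items():
        d=p-c;print(n,p.round(4),"r",np.hypot(*d[:2]).round(4),"ang",np.degrees(np.arctan2(d[1],d[0])).round(2))
E
python3 - <<'E'
from m import *
meas(2.4,150,10,c=(231,251),io=(244,439),ii=(240,362),ti=(214,439),to=(209.5,478),post=(212,67),bolt=(613,355))
E
```

```text
c [ 0.5455 -0.0298  0.056 ] r 0.0 ang 0.0
io [ 0.48   -0.0489  0.042 ] r 0.0682 ang -163.73
ii [ 0.5079 -0.0405  0.042 ] r 0.0391 ang -164.02
ti [ 0.4735 -0.0368  0.0285] r 0.0722 ang -174.46
to [ 0.4573 -0.0387  0.0285] r 0.0885 ang -174.25
post [ 0.5938 -0.0156  0.082 ] r 0.0504 ang 16.35
bolt [ 0.5468 -0.1558  0.083 ] r 0.126 ang -89.4
```

```bash
python3 arc.py 17,37,.14 17,37,.058; echo; python3 - <<'E'
from h import *
E
```

```text
t 8.7 [ 0.4823 -0.0782  0.1696] F [ 0.5 -0.  -0.1] yang -74.8
[[0.037, -0.086, -0.153], np.float64(-0.02)], [[0.14, -0.086, -0.153], np.float64(-0.02)],
```

Request:
arm_command(
  plan=[
    [[0.0,-0.086,-0.153],0],
    [[0.037,-0.086,-0.153],-0.02],
    [[0.037,-0.086,-0.153],-0.02],
    [[0.037,-0.086,-0.153],-0.02],
    [[0.037,-0.086,-0.153],-0.02],
    [[0.08,-0.086,-0.153],-0.02],
    [[0.12,-0.086,-0.153],-0.02],
    [[0.14,-0.086,-0.153],-0.02],
    [[0.14,-0.086,-0.153],-0.02],
    [[0.14,-0.086,-0.153],-0.02],
  ],
)

```text
time_s: 9.7
tool_pos: [0.5818, 0.0185, 0.0584]
tool_rot: [2.064, 0.305, -2.063]
contact_force: [-1.0, 0.9, 0.8]
opening: 0.0001
```

```bash
python3 arc.py 17,25,.058 17,21,.058 15,19.45,.058 12,19.45,.058 9.5,19.45,.058 7.5,19.45,.058 6.3,19.45,.058 5.7,19.45,.058
```

```text
t 9.7 [0.5818 0.0185 0.0584] F [-1.   0.9  0.8] yang -73.2
[[0.0, 0.013, -0.002], np.float64(-0.002)], [[0.0, 0.018, -0.002], np.float64(-0.002)], [[0.0, 0.022, -0.003], np.float64(0.02)], [[0.0, 0.026, -0.004], np.float64(0.054)], [[0.0, 0.029, -0.004], np.float64(0.081)], [[0.0, 0.031, -0.005], np.float64(0.104)], [[0.0, 0.032, -0.005], np.float64(0.117)], [[0.0, 0.033, -0.005], np.float64(0.124)],
```

Request:
arm_command(
  plan=[
    [[0,0.013,-0.002],0],
    [[0,0.018,-0.002],0],
    [[0,0.022,-0.003],0.02],
    [[0,0.026,-0.004],0.054],
    [[0,0.029,-0.004],0.081],
    [[0,0.031,-0.005],0.104],
    [[0,0.032,-0.005],0.117],
    [[0,0.0325,-0.005],0.12],
    [[0,0.0325,-0.005],0.12],
    [[0,0.0325,-0.005],0.12],
  ],
)

```text
time_s: 10.7
tool_pos: [0.5933, -0.0043, 0.0577]
tool_rot: [2.167, 0.116, -2.166]
contact_force: [2.2, 3.6, 0.9]
opening: -0.0002
```

```bash
python3 - <<'E'
from h import *
t,R,s=pose();c=np.array([.5457,-.0298])
# predicted post angle with 19.5 mm offset perpendicular to tool y
p=t[:2]+.0195*R[:2,1];d=p-c;print(t.round(4),np.degrees(np.arctan2(d[1],d[0])),np.hypot(*d),np.degrees(np.arctan2(R[1,1],R[0,1])))
print(to([.482,-.079,.171]),s["contact_force"],s["time_s"])
E
```

```text
[ 0.5933 -0.0043  0.0577] 7.0117779347489435 0.05007311797742374 -83.8965055968691
[-0.1417, 0.078, 0.1482] [2.15201242 3.59157902 0.89218102] 10.7
```

Request:
arm_command(
  plan=[
    [[0,0.0007,0],0.007],
    [[0,0.0013,0],0.014],
    [[0,0.0013,0],0.014],
    [[0,0.0013,0],0.014],
    [[0,-0.025,0],0.014],
    [[0,-0.025,0],0.014],
    [[-0.06,-0.025,0],0.014],
    [[-0.12,-0.025,0],0],
    [[-0.142,-0.025,0],0],
    [[-0.142,0.078,0.148],0],
    [[-0.142,0.078,0.148],0],
    [[-0.142,0.078,0.148],0],
    [[-0.142,0.078,0.148],0],
    [[-0.142,0.078,0.148],0],
    [[-0.142,0.078,0.148],0],
    [[-0.142,0.078,0.148],0],
  ],
)

```text
time_s: 12.3
tool_pos: [0.4827, -0.0784, 0.1712]
tool_rot: [2.166, 0.117, -2.166]
contact_force: [0.1, -0.6, 0.2]
opening: -0.0001
```

```bash
python3 arc.py; python3 - <<'E'
from h import *
im=arm.capture("wrist")[...,::-1];cv2.imwrite("pics/w5.png",im)
cv2.imwrite("pics/w5c.png",cv2.resize(im[10:260,150:470],None,fx=2.4,fy=2.4,interpolation=cv2.INTER_CUBIC))
E
```

```text
t 12.3 [ 0.4827 -0.0784  0.1712] F [ 0.1 -0.6  0.2] yang -83.9
```

View pics/w5c.png

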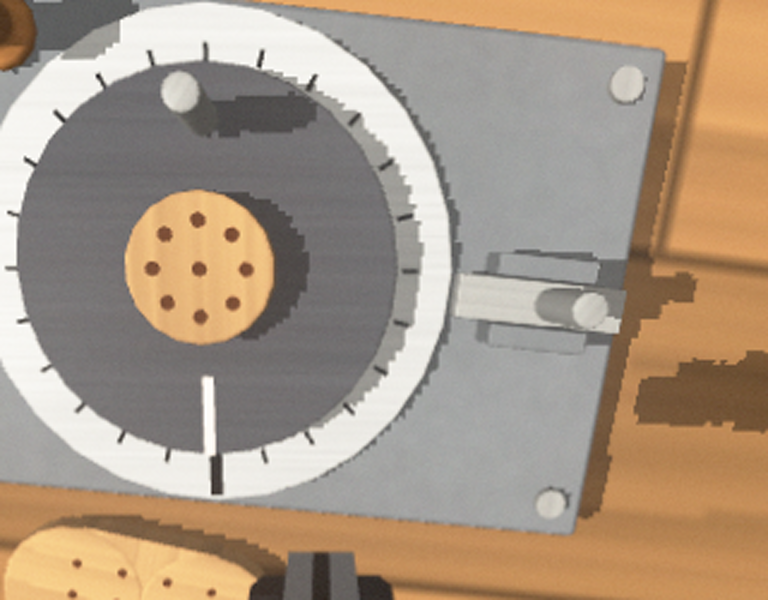

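The index mark now runs (208,378)–(210,454) and meets the long line at (216,457)–(217,493). I'll work out the remaining error with the lines extracted subpixel.

```bash
python3 - <<'E'
from m import *
meas(2.4,150,10,c=(199,269),io=(210,454),ii=(208,378),ti=(216.5,458),to=(217.5,493),bolt=(590,310))
im=cv2.imread("pics/w5.png",0).astype(float)
def line(box,dark,z,c=np.array([.5457,-.0298])):
    x0,y0,x1,y1=[int(round(v)) for v in(150+box[0]/2.4,10+box[1]/2.4,150+box[2]/2.4,10+box[3]/2.4)]
    a=im[y0:y1,x0:x1];w=np.clip((110-a) if dark else (a-170),0,None);out=[]
    for r in range(a.shape[0]):
        if w[r].sum()>20:
            p=ray("wrist",((w[r]*np.arange(a.shape[1])).sum()/w[r].sum()+x0,r+y0),z)[:2]-c;out.append(np.degrees(np.arctan2(p[1],p[0]))%360)
    print(np.round(out,1),np.median(out))
line((190,380,232,447),False,.042);line((203,462,235,490),True,.0285)
E
```

```text
c [ 0.5455 -0.0297  0.056 ] r 0.0 ang 0.0
io [ 0.4772 -0.0363  0.042 ] r 0.0686 ang -174.49
ii [ 0.5063 -0.0335  0.042 ] r 0.0393 ang -174.49
ti [ 0.4723 -0.0373  0.0285] r 0.0736 ang -174.09
to [ 0.4576 -0.0387  0.0285] r 0.0883 ang -174.12
bolt [ 0.5469 -0.1555  0.083 ] r 0.1258 ang -89.36
[184.6 184.6 184.7 184.9 184.8 184.8 184.8 184.8 184.8 184.7 184.8 184.9
 185.  185.  185.  185.  184.9 184.9 184.9 184.9 184.9 184.9 185.  185.1
 185.  185.  185.  185. ] 184.90113172590551
[185.3 185.2 185.2 185.2 185.2 185.2 185.2 185.1 185.1 185.2 185.2 185.2] 185.20635581233103
```

The dial is within about 0.4° of the line. Next is the lock bolt: approach behind its post on the -y side, then push towards the axis.

```bash
python3 - <<'E'
from h import *
print(to([.5472,-.195,.14]),to([.5472,-.195,.062]))
E
```

```text
[0.0388, 0.1536, -0.0646] [0.1363, 0.1537, -0.0646]
```

Request:
arm_command(
  plan=[
    [[0.0,0.06,-0.03],0.03],
    [[0.03,0.12,-0.05],0.061],
    [[0.039,0.154,-0.065],0.061],
    [[0.039,0.154,-0.065],0.061],
    [[0.039,0.154,-0.065],0.061],
    [[0.039,0.154,-0.065],0.061],
    [[0.08,0.154,-0.065],0.061],
    [[0.12,0.154,-0.065],0.061],
    [[0.136,0.154,-0.065],0.061],
    [[0.136,0.154,-0.065],0.061],
    [[0.136,0.154,-0.065],0.061],
  ],
)

```text
time_s: 13.45
tool_pos: [0.5475, -0.1956, 0.0636]
tool_rot: [2.217, 0.012, -2.215]
contact_force: [0.4, 0.5, -0.7]
opening: 0.0002
```

```bash
python3 arc.py; python3 - <<'E'
from h import *
for y in(-.175,-.16,-.1545,-.152):print(to([.5469,y,.062]))
E
```

```text
t 13.45 [ 0.5475 -0.1956  0.0636] F [ 0.4  0.5 -0.7] yang -89.4
[0.002, -0.0257, 0.0004]
[0.002, -0.0445, 0.0002]
[0.002, -0.0514, 0.0001]
[0.002, -0.0545, 0.0001]
```

Request:
arm_command(
  plan=[
    [[0.002,-0.012,0],0],
    [[0.002,-0.022,0],0],
    [[0.002,-0.028,0],0],
    [[0.002,-0.033,0],0],
    [[0.002,-0.038,0],0],
    [[0.002,-0.042,0],0],
    [[0.002,-0.046,0],0],
    [[0.002,-0.049,0],0],
    [[0.002,-0.05,0],0],
    [[0.002,-0.05,0],0],
  ],
)

```text
time_s: 14.45
tool_pos: [0.5462, -0.1559, 0.0608]
tool_rot: [2.216, 0.012, -2.217]
contact_force: [0.9, -1.0, 0.3]
opening: 0.0001
```

Not at the stop yet. I'll continue in small steps and watch the force.

Request:
arm_command(
  plan=[
    [[0,-0.001,0],0],
    [[0,-0.002,0],0],
    [[0,-0.003,0],0],
    [[0,-0.003,0],0],
    [[0,-0.003,0],0],
  ],
)

```text
time_s: 14.95
tool_pos: [0.5462, -0.1536, 0.0608]
tool_rot: [2.216, 0.011, -2.217]
contact_force: [0.8, -1.5, -0.7]
opening: 0.0004
```

Request:
arm_command(
  plan=[
    [[0,-0.001,0],0],
    [[0,-0.0015,0],0],
    [[0,-0.0015,0],0],
    [[0,-0.0015,0],0],
  ],
)

```text
time_s: 15.35
tool_pos: [0.5462, -0.1534, 0.0608]
tool_rot: [2.216, 0.009, -2.216]
contact_force: [1.7, -5.2, -2.5]
opening: -0.0001
```

Request:
arm_command(
  plan=[
    [[0,-0.001,0],0],
    [[0,-0.002,0],0],
    [[0,-0.002,0],0],
    [[0,-0.002,0],0],
  ],
)

```text
time_s: 15.75
tool_pos: [0.5461, -0.1533, 0.0609]
tool_rot: [2.216, 0.006, -2.216]
contact_force: [0.8, -9.2, -1.9]
opening: -0.0003
```

```bash
python3 - <<'E'
from h import *
print(to([.482,-.079,.171]),arm.get_state()["contact_force"])
E
```

```text
[-0.1379, -0.0932, 0.0794] [ 0.79090385 -9.23101878 -1.90142448]
```

The bolt is on its hard stop: the force has risen to 9 N and the tool no longer moves. Now I'll retreat, lift and check.

Request:
arm_command(
  plan=[
    [[0,0.02,0],0],
    [[0,0.03,0],0],
    [[0,0.03,0],0],
    [[-0.06,0.03,0],0],
    [[-0.12,0.03,0],0],
    [[-0.138,0.03,0],0],
    [[-0.138,-0.093,0.08],0],
    [[-0.138,-0.093,0.08],0],
    [[-0.138,-0.093,0.08],0],
    [[-0.138,-0.093,0.08],0],
    [[-0.138,-0.093,0.08],0],
    [[-0.138,-0.093,0.08],0],
    [[-0.138,-0.093,0.08],0],
  ],
)

```text
time_s: 17.05
tool_pos: [0.4821, -0.0783, 0.171]
tool_rot: [2.217, 0.009, -2.217]
contact_force: [0.8, -0.3, -0.2]
opening: -0.0001
```

```bash
python3 arc.py; python3 - <<'E'
from h import *
im=arm.capture("wrist")[...,::-1];cv2.imwrite("pics/w6.png",im)
cv2.imwrite("pics/w6c.png",cv2.resize(im[10:260,150:470],None,fx=2.4,fy=2.4,interpolation=cv2.INTER_CUBIC))
E
```

```text
t 17.05 [ 0.4821 -0.0783  0.171 ] F [ 0.8 -0.3 -0.2] yang -89.5
```

View pics/w6c.png

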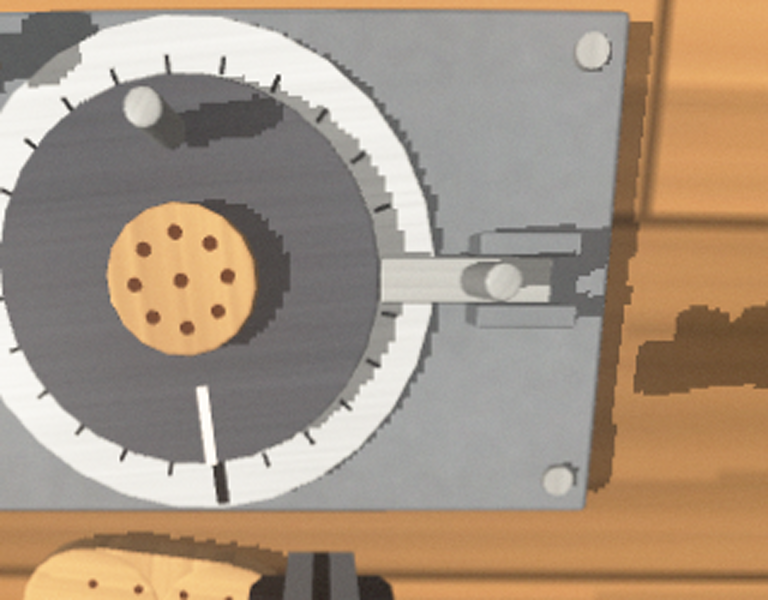

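The bolt's nose sits on the dial rim at (380,280) with its post at (503,281). The index mark's end at (211,464) runs into the long line at (217,467)–(223,502). I'll do a numeric check and then hand in.

```bash
python3 - <<'E'
from m import *
meas(2.4,150,10,c=(180.5,280.5),io=(211,464),ii=(202,387),ti=(217.5,467),to=(223,502),bolt=(503,281))
for q in("bobbin",): print([(round(d["score"],2),np.round(d["centre"],3).tolist()) for d in arm.find_in("wrist",q)[:1]])
print(arm.job_done())
E
```

```text
c [ 0.5454 -0.0294  0.056 ] r 0.0 ang 0.0
io [ 0.4768 -0.0359  0.042 ] r 0.0689 ang -174.56
ii [ 0.5065 -0.0334  0.042 ] r 0.0391 ang -174.1
ti [ 0.472  -0.0365  0.0285] r 0.0738 ang -174.49
to [ 0.4571 -0.0383  0.0285] r 0.0887 ang -174.21
bolt [ 0.5466 -0.1334  0.083 ] r 0.104 ang -89.34
[(0.96, [0.618, 0.048, 0.068])]
the job is handed in; nothing more can be done
None
```

The dial is lined up with the long scale line and the lock bolt is fully home. I handed the job in at about 17 s with the arm clear of everything.

- **Dial:** I turned it about 65° clockwise in two pushes with the outside of the shut fingers. In the last check the index mark was at about -174.3° and the long line at about -174.35°. An earlier subpixel check, before the bolt push, put them 0.3–0.4° apart.
- **Bolt:** I pushed its post until the force rose to 9 N and it stopped moving. The post is now 104.0 mm from the dial's axis, down from 126 mm, so it has travelled the full 22 mm. Its nose sits on the dial's rim, and the dial stayed lined up.
- **Other things on the bench:** The bobbin is still in place (detector, within its error). I saw no sign of contact with anything else, but I did not measure the other loose items again.
- **Checks that disagreed:** My first top-view pixel for the bolt post was wrong: it gave a height of 44 mm instead of 83 mm. I dropped it and used the wrist-camera position instead. The detector's positions for points on the jig were also poor, so I measured those from pixels.

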